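Slide the collection cup under the nozzle and start the test

TASK

Without gripping or lifting anything, gently push the sliding carriage by its upright tab with the fingertips until the amber cup in it stands centred under the one socket that carries the tall winged nozzle, and leave it standing there. Then start the test: press the start button, the smaller of the two on the white box, fully down and let it go. Do not press start before the cup is in place, never press the larger stop button, and leave the other things on the bench where they are.

Things in the scene. Friction and masses are not known exactly. Their poses are not given: they have to be found in the camera images.
- rail: steel nozzle test rail, fixed: base plate 110 x 435 mm (y -235 to 200); on two end posts a bar 24 mm wide along y, underside 160, top 190 mm above the bench. Origin: on the base's underside, under the bar; x points away from the robot, y along the bar, z up. Four sockets through the bar at x 0, y -70, -10, 50, 110 mm: one carries the nozzle, three flat blanking caps. Below the bar the carriage with the cup slides along y
- carriage: the aluminium sliding carriage, moving only along the rail's y: it starts parked at rail y -170 mm and stops at 140 mm. Origin on the bench under the cradle's centre; axes as the rail's. About 2 N friction, 8 N per m/s damping, no spring: it stays where it is left. It holds the cup in an open round cradle 20 mm deep; an arm reaches from it to the robot's side, ending in the upright push tab
- tab (a point): centre of the top edge of the carriage's upright push tab, 90 mm above the bench: a plate 8 mm thick (rail's y), 40 mm wide (rail's x), 60 mm tall (30 to 90 mm above the bench). It stands 130 mm in front (rail's -x) of the cup's centre, at the same y along the rail; axes as the rail's
- cup: the translucent amber collection cup, 74 mm across the rim, 70 mm at the foot, 85 mm tall, 70 g or so, standing loose in the carriage's cradle; origin at the centre of its foot, 34 mm above the bench; z is the cup's axis
- nozzle: the spray nozzle, the only fitting that stands tall above the bar: a red plastic stem rising 46 mm above the bar's top, with a cross wing 50 x 10 mm, and a short tip below the bar. Origin at the spray tip, on the vertical axis, 135 mm above the bench (16 mm over the cup's rim); axes as the rail's. The other three sockets have flat red caps, 13 mm high
- start (a joint): travel of the start button, in m: 0 released, 0.006 fully down; a spring returns it, fully down takes 5 N
- start_top (a point): centre of the top face of the start button, the smaller (24 mm across) of the two grey round buttons on the white box; pressed straight down
- stop (a joint): travel of the stop button, in m, as for start; not to be pressed
- stop_top (a point): centre of the top face of the stop button, the larger (42 mm across) of the two; the two centres are 70 mm apart and either may be on the left
- box: the white enamel push button box, 90 mm by 150 mm, 60 mm tall, fixed to the bench; origin at the centre of its underside, the buttons lie along its y
- coupler: a chrome quick coupler standing loose, 38 mm across, 62 mm tall; origin at the centre of its underside; a bystander
- wrench: a steel wrench lying loose on the bench, 160 mm long along its x; origin at its underside; a bystander
- spare_cup: a second amber cup of the same size, standing loose on the bench beside the rail; origin at the centre of its underside; a bystander
- cap0: a spare red plastic cap standing loose on the bench, 28 mm across, 22 mm tall; origin at the centre of its underside; a bystander
- cap1: a spare red plastic cap standing loose on the bench, 28 mm across, 22 mm tall; origin at the centre of its underside; a bystander
- cap2: a spare red plastic cap standing loose on the bench, 28 mm across, 22 mm tall; origin at the centre of its underside; a bystander
- cap3: a spare red plastic cap standing loose on the bench, 28 mm across, 22 mm tall; origin at the centre of its underside; a bystander
Things that resemble listed ones, but are neither listed nor needed, are in the scene too. Leave any green, grey or turquoise look-alike of the cup alone.

How it is judged:
On the way, in this order (a step that is already met when the one before it is completed fails the run):
1. the cup stands still, upright in its cradle, centred under the nozzle (within 12 mm) (horizontal distance between cup and nozzle below 0.012 m and linear speed of carriage below 0.004 m/s and z of cup in the frame of rail below 0.0395 m and angle between cup's own z axis and vertical below 0.15 rad), for 0.3 s.
2. the start button is pressed down (4 mm or more of its 6 mm) (value of joint start above 0.004 m), for 0.05 s.
At the end, for the whole second after the job is handed in: the cup is at rest, upright and seated in its cradle, its centre within 12 mm horizontally of the nozzle's axis; both buttons are released (all of step 1 and value of joint each of start, stop below 0.002 m); the robot touches nothing.
It fails at once if start pressed while the cup is not under the nozzle (more than 12 mm off) (value of joint start above 0.003 m and not (horizontal distance between cup and nozzle below 0.012 m)).
It fails at once if the carriage or its tab is gripped, or pushed with more than 25 N (contact force between the fingers and carriage above 25 N).
It fails at once if the stop button is pressed (value of joint stop above 0.003 m).
It fails at once if the cup is lifted in its cradle (more than 10 mm), tipped, or pressed by the fingers (more than 3 N) instead of the tab (z of cup in the frame of rail above 0.044 m or angle between cup's own z axis and vertical above 0.3 rad or contact force between the fingers and cup above 3 N).
It fails at once if something else on the bench is carried or knocked (moved more than 20 mm) (distance of any of cap0, cap1, cap2, cap3, coupler, wrench, spare_cup from where it was at the start of the episode above 0.02 m).
It also fails if it takes over 58 s, if anything falls off the work surface, if the arm or the gripper's body presses on something with over 40 N, if the wrist force passes 120 N, or if a joint passes its speed limit or range.

ROBOT

A 7-joint arm with a two-finger parallel gripper is mounted at the origin on the work surface. World frame = base frame: x ahead of the robot, y to its left, z up, the work surface at z = 0. Lengths are in m, angles in rad, forces in N, time in s.
With the tool pointing down it reaches from about 0.4 to 0.85 m from the base axis. Payload 6.9 kg.
Tool frame: the origin (TCP) lies midway between the tips of the shut fingers; the grasp point (between the pads) lies behind it (ctrl.pinch_z is the z of the grasp point in the tool frame, in m); z points along the fingers, y is the line along which they close (so a half turn about z gives the same grasp; the last joint's range is limited). The gripper opens to 85 mm and grips with 20 to 120 N. Pads are 22 mm wide; open, the fingers measure 114 mm over their backs; the gripper's body (76 mm by 85 mm) begins 54 mm behind the grasp point. The pads swing forward as they close: fully open they stand 13 mm farther back than shut.
Start: joints at [-1.01, 0.507, -0.238, 1.5, 0.126, 1.149, -0.155], TCP at [0.275, 0.561, 0.231] pointing down, gripper open.
Joint ranges: [-3.08, 3.08], [-0.24, 2.05], [-1.43, 1.35], [0, 2.5], [-1.52, 4.66], [0.17, 1.96], [-2.89, 2.89]. Speed limits (rad/s): [2.39, 2.39, 3.14, 3.14, 3.14, 3.14, 3.14].

INTERFACE

Orientations are given as a unit quaternion [w, x, y, z].
In Python, from station import ctrl, get_state, vision, ticket, models gives the robot as it stands. Calls block until the motion is done:
- ctrl.movep(position, orientation): joint-space move of the TCP to a pose.
- ctrl.movel(position, frame=None, max_speed=0.15): straight line of the TCP; frame=None keeps the orientation; max_speed is the mean speed in m/s.
- ctrl.set_joints(angles): joint-space move.
- ctrl.ungrasp() and ctrl.close_gripper(force=None): open the fingers fully, or close them until they stop; force is the grip in N (None keeps the last).
- ctrl.pause(seconds).
- ctrl.ik(position, orientation): joint angles nearest the present ones, or None.
- get_state(): the state.
- vision.grab_frame(name): name is "side" or "top" or "wrist"; returns (picture, depth): 384x512x3 uint8, blue, green, red; 384x512 float32, m along the optical axis (not along the pixel's ray), 0 where there is no reading.
- vision.camera_info(name): a dict with "mtx" (3x3 intrinsics, pixels), "R" (3x3) and "t" (3): a world point X has camera coordinates R X + t; the wrist camera has in their place "hand_eye" (4x4, takes a point from camera to tool coordinates, whose origin is the TCP and whose axes are the flange's). Camera axes: x right, y down, z forward; pixel columns grow to the right and rows downward; lengths in m; the calibration is good to about 2 mm. A picture is of the moment at which its call begins: read the wrist's pose just before it. camera_info takes no time and is no camera call.
A pose or a line that the arm cannot do raises ctrl.Unreachable and nothing moves.
- ticket.close_job(): hands the job in; it is judged then, once.
Trained networks look in the newest picture that a camera, given by its name, has taken for a name from the list of things; names that differ only in an ending like _2 or _b are one class to them, and where a whole thing is asked for, a point or a joint stands for the part that bears it (a point fixed in the world has none). Each returns a list of dicts, best first, with "p" (0 to 1); they miss things now and then, are a little off and sometimes report something else, mostly with a low value. They report only what shows in the picture. A call takes as long as a camera call. They do not tell look-alikes from the thing itself.
- models.recognise(camera, target): "point" ([column, row] in pixels, amid what is visible of it).
- models.masks_of(camera, target): "mask" (384x512 bool, what is visible of it) and "point" ([column, row] in pixels, amid what is visible of it).
The state is a dict: "time": time; "qpos": joint angles; "qd": joint speeds; "tau": joint torques, N m; "tcp_pos": TCP position; "eef_rot": TCP orientation; "contact_force": force on the tool from outside, world axes, zero at the start; "wrist_torque": the same for the moment, N m; "width": finger opening in m; "gripper_force": force on a finger pad.
Only numpy, scipy, OpenCV 4.12 (cv2) and the standard library are available. Lean on these libraries where they do the work, as an engineer would, in place of code of your own. Each camera call takes 0.05 s, during which the arm holds its last target. There are 200 camera calls.

## Working session

There is one attempt and no reset: what is moved stays moved. The work goes in short steps, each a Python script; the robot and the scene stay as the last script left them, time stands still between calls to the robot, and variables do not carry over. Pictures are saved under pics/ and viewed, at most 10 in all, crops included, and the job is handed in when it is done.

```bash
ls && mkdir -p pics && cat > h.py <<'E'
import numpy as np, cv2
from station import ctrl, get_state, vision, ticket, models
def cloud(n,d):
    c=vision.camera_info(n); K=np.array(c["mtx"]);R=np.array(c["R"]);t=np.array(c["t"]).ravel()
    v,u=np.mgrid[:384,:512]
    P=np.stack([(u-K[0,2])/K[0,0]*d,(v-K[1,2])/K[1,1]*d,d],-1)
    W=(P-t)@R; W[d<=0]=np.nan
    return W
E
python3 - <<'E'
from h import *
for n in ("top","side"):
    p,d=vision.grab_frame(n); cv2.imwrite(f"pics/{n}0.png",p); W=cloud(n,d); np.save(n+"0.npy",W)
    for t in ("nozzle","cup","carriage","tab","start_top","stop_top","box","rail"):
        for r in models.masks_of(n,t)[:4]:
            m=r["mask"]; q=W[m]; q=q[~np.isnan(q[:,0])]
            print(n,t,round(r["p"],2),np.round(r["point"]),m.sum(),np.round(np.median(q,0),3) if len(q) else None, np.round(np.percentile(q,[2,98],axis=0),3).tolist() if len(q) else None)
    print(get_state()["time"])
E
```

```text
pics
top nozzle 0.51 [179. 142.] 113 [0.617 0.236 0.232] [[0.599, 0.228, 0.205], [0.639, 0.246, 0.237]]
top cup 0.95 [296. 225.] 515 [ 0.397 -0.076  0.005] [[0.367, -0.103, -0.002], [0.432, -0.038, 0.086]]
top cup 0.81 [326. 121.] 621 [ 0.719 -0.175  0.03 ] [[0.675, -0.205, -0.001], [0.745, -0.137, 0.085]]
top cup 0.75 [282. 154.] 320 [ 0.612 -0.042  0.04 ] [[0.584, -0.073, 0.033], [0.654, -0.009, 0.12]]
top cup 0.74 [414. 135.] 747 [ 0.666 -0.445  0.042] [[0.627, -0.468, -0.001], [0.696, -0.398, 0.086]]
top carriage 0.7 [284. 174.] 576 [ 0.557 -0.039  0.03 ] [[0.473, -0.081, 0.025], [0.617, 0.001, 0.09]]
top tab 0.68 [281. 173.] 654 [ 0.556 -0.039  0.029] [[0.471, -0.081, -0.002], [0.625, 0.001, 0.09]]
top start_top 0.37 [281. 155.] 313 [ 0.61  -0.041  0.039] [[0.584, -0.073, 0.033], [0.653, -0.009, 0.161]]
top stop_top 0.69 [356. 185.] 176 [ 0.515 -0.254  0.081] [[0.495, -0.276, 0.07], [0.532, -0.237, 0.084]]
top rail 0.76 [232. 157.] 4758 [0.605 0.111 0.027] [[0.498, -0.096, 0.005], [0.666, 0.324, 0.194]]
0.45
side nozzle 0.66 [282. 218.] 601 [ 0.555 -0.048  0.033] [[0.47, -0.084,
[... 263 characters left out ...]
85 [ 0.389 -0.081  0.055] [[0.364, -0.107, 0.004], [0.435, -0.037, 0.086]]
side cup 0.68 [300. 290.] 1342 [ 0.324 -0.274  0.054] [[0.297, -0.306, 0.002], [0.369, -0.236, 0.085]]
side carriage 0.57 [284. 216.] 698 [ 0.561 -0.047  0.032] [[0.469, -0.086, 0.002], [0.614, 0.011, 0.089]]
side tab 0.62 [284. 215.] 626 [ 0.558 -0.047  0.033] [[0.47, -0.084, 0.023], [0.609, -0.0, 0.09]]
side start_top 0.6 [364. 249.] 56 [ 0.528 -0.328  0.081] [[0.521, -0.337, 0.075], [0.538, -0.317, 0.084]]
side stop_top 0.56 [344. 245.] 182 [ 0.51  -0.262  0.081] [[0.494, -0.279, 0.07], [0.534, -0.241, 0.084]]
side box 0.79 [351. 266.] 1710 [ 0.49  -0.311  0.052] [[0.463, -0.372, 0.007], [0.569, -0.235, 0.062]]
0.9
```

```bash
python3 - <<'E'
import cv2,numpy as np
a=cv2.imread("pics/top0.png");cv2.imwrite("pics/topc.png",cv2.resize(a[80:280,100:460],(792,440),interpolation=cv2.INTER_CUBIC))
W=np.load("top0.npy");S=np.load("side0.npy")
for n,X in(("top",W),("side",S)):
    x,y,z=np.moveaxis(X,-1,0)
    bar=(z>.184)&(z<.196)&(y<.45)&(x>.5)&(x<.75)
    q=X[bar]; print(n,"bar",len(q),np.percentile(q,[1,99],axis=0).round(3).tolist())
    m=q[:,:2].mean(0); u,s,v=np.linalg.svd(q[:,:2]-m); print(m,v[0],np.degrees(np.arctan2(v[0][0],v[0][1])))
    hi=(z>.2)&(z<.245)&(x>.5)&(x<.75)&(abs(y-.1)<.25)
    c=hi.astype(np.uint8); k,l=cv2.connectedComponents(c)
    for i in range(1,k):
        g=X[l==i]
        if len(g)>8: print(" cap",len(g),g.mean(0).round(3),g.min(0).round(3),g.max(0).round(3))
    t=(z>.075)&(z<.097)&(x>.45)&(x<.51)&(abs(y+.05)<.08); g=X[t]; print(" tab",len(g),g.mean(0).round(3),g.min(0).round(3),g.max(0).round(3))
    b=(z>.078)&(z<.09)&(x>.45)&(x<.58)&(y<-.22)&(y>-.39); k,l=cv2.connectedComponents(b.astype(np.uint8))
    for i in range(1,k):
        g=X[l==i]
        if len(g)>5: print(" btn",len(g),g.mean(0).round(3),g.min(0).round(3),g.max(0).round(3))
E
```

```text
top bar 1240 [[0.601, -0.102, 0.184], [0.634, 0.334, 0.196]]
[0.6177087  0.10368713] [ 0.00626003 -0.99998041] 179.64132453573575
 cap 139 [0.617 0.237 0.229] [0.593 0.228 0.202] [0.642 0.249 0.24 ]
 cap 89 [0.618 0.118 0.202] [0.604 0.104 0.2  ] [0.633 0.133 0.206]
 cap 88 [0.619 0.059 0.202] [0.605 0.045 0.2  ] [0.632 0.073 0.206]
 cap 80 [0.618 0.178 0.202] [0.605 0.164 0.2  ] [0.631 0.193 0.206]
 tab 40 [ 0.49  -0.042  0.088] [ 0.47  -0.045  0.08 ] [ 0.509 -0.039  0.093]
 btn 44 [ 0.533 -0.323  0.081] [ 0.522 -0.333  0.078] [ 0.543 -0.313  0.084]
 btn 142 [ 0.515 -0.256  0.081] [ 0.495 -0.275  0.078] [ 0.532 -0.237  0.09 ]
side bar 585 [[0.6, -0.106, 0.184], [0.633, 0.329, 0.196]]
[0.61413841 0.08162086] [ 0.01008522 -0.99994914] 179.42214961240643
 cap 114 [0.614 0.232 0.222] [0.591 0.224 0.2  ] [0.642 0.244 0.239]
 cap 35 [0.616 0.175 0.203] [0.603 0.162 0.201] [0.631 0.189 0.207]
 cap 38 [0.617 0.115 0.203] [0.603 0.101 0.2  ] [0.635 0.134 0.205]
 cap 40 [0.618 0.055 0.203] [0.604 0.041 0.2  ] [0.636 0.071 0.205]
 tab 70 [ 0.486 -0.045  0.085] [ 0.468 -0.05   0.075] [ 0.509 -0.038  0.092]
 btn 140 [ 0.512 -0.26   0.081] [ 0.493 -0.279  0.078] [ 0.534 -0.241  0.085]
 btn 50 [ 0.53  -0.327  0.082] [ 0.521 -0.338  0.078] [ 0.543 -0.315  0.084]
```

View pics/topc.png

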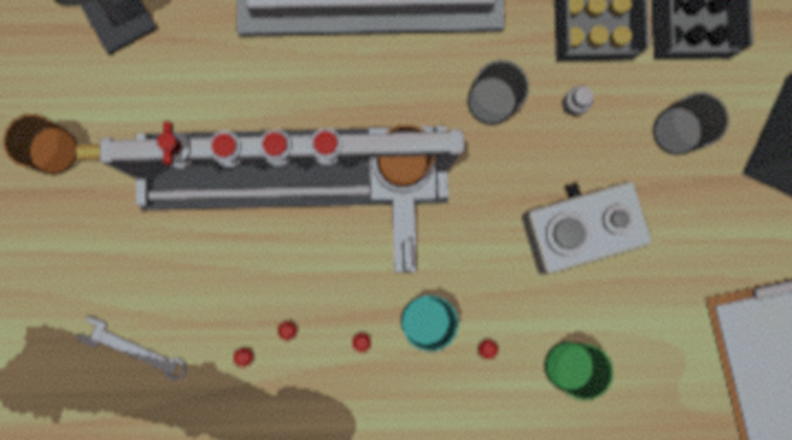

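View pics/side0.png

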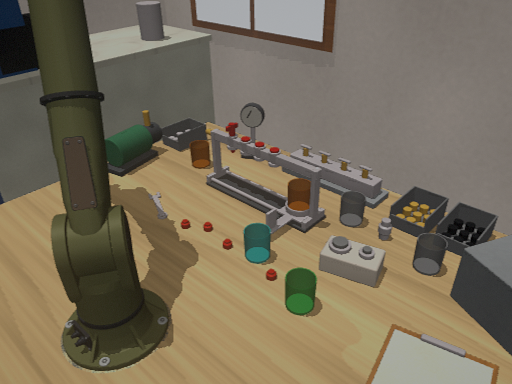

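The top view agrees with the geometry. The nozzle is at pixel (179,142), world y about 0.237, and the caps are 60 mm apart. The tab is at (281,183), y about -0.042. The small start button is on the right of the box at about (0.532, -0.325, 0.082). The carriage needs to travel about 280 mm in +y.

```bash
cat >> h.py <<'E'
def st():
    s=get_state(); print(round(s["time"],2),np.round(s["tcp_pos"],4),np.round(s["contact_force"],2),round(s["width"],4)); return s
Q=[[0,2**-.5,2**-.5,0],[0,2**-.5,-2**-.5,0]]   # tool down, tool y along world x
def see():
    p,d=vision.grab_frame("top"); W=cloud("top",d); x,y,z=np.moveaxis(W,-1,0)
    f=lambda m:(m.sum(),np.median(W[m],0).round(4),np.ptp(W[m],axis=0).round(3))
    print("nozzle",f((z>.2)&(z<.245)&(abs(x-.617)<.03)&(abs(y-.237)<.02)))
    return p,W
E
python3 - <<'E'
from h import *
s=st(); print(s["eef_rot"])
ctrl.close_gripper(20)
for q in Q:
    j=[ctrl.ik(p,q) for p in ([.487,-.085,.3],[.487,-.085,.055],[.487,.222,.055],[.532,-.325,.1])]
    print([None if a is None else np.round(a,2).tolist() for a in j])
st()
E
```

```text
0.9 [0.2746 0.5614 0.2313] [-0.58 -0.28  0.14] 0.0852
[ 7.87444135e-06  2.25433338e-01  9.74258594e-01 -3.92500734e-05]
[[-0.15, 0.26, 0.36, 1.72, -0.1, 1.18, 0.24], [0.0, 0.54, 0.17, 2.06, -0.17, 0.55, 0.3], [-0.51, 0.58, 0.05, 1.95, -0.05, 0.61, -0.42], [0.17, 0.7, 0.59, 1.68, -0.47, 0.91, 0.94]]
[[-0.64, 0.43, 1.15, 1.72, -0.41, 1.26, -2.53], [0.5, 0.58, -0.56, 2.05, 0.51, 0.64, 2.74], [-0.06, 0.65, -0.65, 1.95, 0.58, 0.74, 2.09], [-0.07, 0.92, 1.15, 1.68, -0.91, 1.17, -1.81]]
1.67 [0.2746 0.5614 0.2313] [0.38 0.14 0.54] 0.0003
```

```bash
python3 - <<'E'
from h import *
ctrl.movel([.29,.52,.32]); ctrl.movep([.487,-.085,.3],Q[0]); st()
ctrl.movel([.487,-.085,.055],max_speed=.12); st()
ctrl.movel([.487,-.062,.055],max_speed=.05); st()
y=-.062
while y<.19:
    y=min(y+.06,.19) if y>-.06 else -.04
    ctrl.movel([.487,y,.055],max_speed=.05); s=st()
    if np.linalg.norm(s["contact_force"])>12: print("force!");break
p,W=see(); cv2.imwrite("pics/top1.png",cv2.resize(p[80:280,100:460],(792,440),interpolation=cv2.INTER_CUBIC))
np.save("top1.npy",W)
for r in models.masks_of("top","carriage")[:2]:
    q=W[r["mask"]]; print(r["p"],r["point"],np.nanpercentile(q,[2,50,98],axis=0).round(3).tolist())
E
```

```text
4.75 [ 0.4874 -0.0837  0.2998] [ 0.58 -0.55 -1.42] 0.0003
6.94 [ 0.4873 -0.0851  0.0554] [ 0.5  -0.18 -0.16] -0.0001
7.55 [ 0.487  -0.0618  0.055 ] [0.34 0.13 1.41] -0.0001
8.14 [ 0.487  -0.0394  0.055 ] [ 0.15 -0.05 -0.11] -0.0
9.49 [0.4874 0.0201 0.0551] [-0.25 -0.25  0.08] 0.0003
10.84 [0.4869 0.0801 0.0549] [ 0.35  0.71 -0.65] -0.0001
12.19 [0.4875 0.1401 0.0551] [ 0.52  0.79 -0.21] 0.0003
13.34 [0.4867 0.1901 0.0549] [0.69 0.69 0.33] 0.0
nozzle (np.int64(139), array([0.616 , 0.2367, 0.2316]), array([0.05 , 0.021, 0.037]))
0.24 [357.8, 184.1] [[0.495, -0.274, 0.071], [0.515, -0.254, 0.081], [0.532, -0.237, 0.085]]
```

View pics/top1.png

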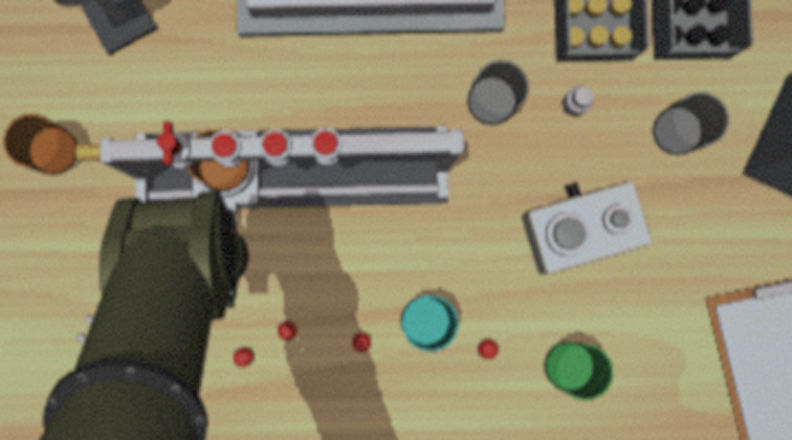

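The carriage slid along with the cup and is now at about pixel (225,170). I'll compare the two point clouds to get the carriage's y before the final nudge.

```bash
python3 - <<'E'
from h import *
A=np.load("top0.npy");B=np.load("top1.npy")
for n,X in(("0",A),("1",B)):
    x,y,z=np.moveaxis(X,-1,0)
    for a,b,zl,zh in((.56,.575,.027,.06),(.575,.59,.027,.06),(.57,.605,.1,.125)):
        m=(x>a)&(x<b)&(z>zl)&(z<zh)&(y>-.12)&(y<.26); g=X[m]
        print(n,a,zl,len(g),np.percentile(g,[2,50,98],axis=0).round(4).tolist() if len(g) else "")
E
```

```text
0 0.56 0.027 77 [[0.5618, -0.1004, 0.0274], [0.5711, -0.0472, 0.0296], [0.5745, -0.0033, 0.0332]]
0 0.575 0.027 148 [[0.5758, -0.102, 0.0272], [0.5821, -0.0502, 0.0317], [0.5896, 0.0646, 0.0536]]
0 0.57 0.1 48 [[0.5831, -0.0977, 0.1006], [0.5906, -0.0426, 0.1163], [0.6047, -0.009, 0.1222]]
1 0.56 0.027 50 [[0.5631, -0.102, 0.0273], [0.5716, 0.1793, 0.0296], [0.575, 0.2027, 0.0341]]
1 0.575 0.027 109 [[0.5754, -0.1021, 0.0272], [0.5824, 0.1833, 0.0334], [0.5889, 0.2451, 0.0511]]
1 0.57 0.1 58 [[0.5819, -0.0976, 0.1002], [0.5914, 0.193, 0.1159], [0.6049, 0.2359, 0.122]]
```

```bash
python3 - <<'E'
from h import *
A=np.load("top0.npy");B=np.load("top1.npy")
for n,X,lo,hi in(("0",A,-.095,.01),("1",B,.14,.26)):
    x,y,z=np.moveaxis(X,-1,0)
    m=(x>.55)&(x<.6)&(z>.026)&(z<.05)&(y>lo)&(y<hi); g=X[m]
    print(n,"plate",len(g),np.sort(g[:,1])[[1,5,10,20,-20,-5]].round(4))
    m=(x>.57)&(x<.605)&(z>.113)&(z<.125)&(y>lo)&(y<hi); g=X[m]
    print(n,"rim",len(g),np.sort(g[:,1]).round(3).tolist(), g[:,0].min().round(3))
    # circle fit r=.037 with known x
    from scipy.optimize import least_squares
    r=least_squares(lambda c:np.hypot(g[:,0]-c[0],g[:,1]-c[1])-.036,[.617,g[:,1].mean()],loss="soft_l1",f_scale=.002); print(r.x.round(4),r.cost)
# image patch match: plate strip right edge rows
a=cv2.imread("pics/top0.png")
W=A;i=np.argmin(np.nan_to_num(np.linalg.norm(W-[.575,-.08,.03],axis=-1),nan=9));print(np.unravel_index(i,(384,512)))
E
```

```text
0 plate 285 [-0.0933 -0.0931 -0.0926 -0.0896 -0.0023  0.001 ]
0 rim 35 [-0.093, -0.074, -0.071, -0.071, -0.068, -0.068, -0.065, -0.065, -0.062, -0.059, -0.057, -0.056, -0.053, -0.051, -0.048, -0.048, -0.045, -0.042, -0.039, -0.036, -0.034, -0.031, -0.031, -0.028, -0.025, -0.023, -0.02, -0.02, -0.017, -0.015, -0.014, -0.012, -0.012, -0.009, -0.009] 0.583
[ 0.62   -0.0411] 4.547018497315883e-05
1 plate 187 [0.1619 0.1625 0.1629 0.168  0.2385 0.248 ]
1 rim 35 [0.171, 0.174, 0.174, 0.174, 0.177, 0.177, 0.18, 0.18, 0.182, 0.183, 0.185, 0.185, 0.188, 0.191, 0.193, 0.197, 0.197, 0.2, 0.202, 0.204, 0.207, 0.21, 0.214, 0.216, 0.219, 0.222, 0.224, 0.227, 0.23, 0.23, 0.233, 0.233, 0.235, 0.236, 0.239] 0.582
[0.6188 0.2055] 1.6238381824119607e-05
(np.int64(168), np.int64(296))
```

The cup rim fit gives y = 0.2055, which matches TCP + 15 mm. It needs another 31.5 mm.

```bash
python3 - <<'E'
from h import *
from scipy.optimize import least_squares
ctrl.movel([.487,.2215,.055],max_speed=.035); st(); ctrl.pause(.3)
ctrl.movel([.487,.18,.055],max_speed=.1); ctrl.movel([.475,.10,.28],max_speed=.2); ctrl.movep([.5,-.15,.25],Q[0]); st()
p,W=see(); cv2.imwrite("pics/top2.png",cv2.resize(p[80:280,100:460],(792,440),interpolation=cv2.INTER_CUBIC))
x,y,z=np.moveaxis(W,-1,0)
g=W[(x>.57)&(x<.605)&(z>.113)&(z<.125)&(y>.18)&(y<.3)]
print(len(g),least_squares(lambda c:np.hypot(g[:,0]-c[0],g[:,1]-c[1])-.036,[.617,g[:,1].mean()],loss="soft_l1",f_scale=.002).x.round(4))
g=W[(z>.075)&(z<.097)&(x>.45)&(x<.515)&(abs(y-.237)<.03)]; print("tab",len(g),g.mean(0).round(4))
b=(z>.078)&(z<.09)&(x>.45)&(x<.58)&(y<-.29)&(y>-.36); print("btn",b.sum(),W[b].mean(0).round(4),(W[b].min(0)+W[b].max(0))/2)
E
```

```text
14.49 [0.4872 0.2218 0.055 ] [-0.33 -0.09  0.04] 0.0001
17.69 [ 0.5004 -0.1483  0.2496] [ 1.01 -0.09 -0.07] 0.0002
nozzle (np.int64(139), array([0.6158, 0.2367, 0.2314]), array([0.051, 0.022, 0.037]))
34 [0.6187 0.2362]
tab 54 [0.4872 0.2356 0.0863]<stdin>:10: RuntimeWarning: Mean of empty slice.
  ret = um.true_divide(
Traceback (most recent call last):
ValueError: zero-size array to reduction operation minimum which has no identity
```

View pics/top2.png

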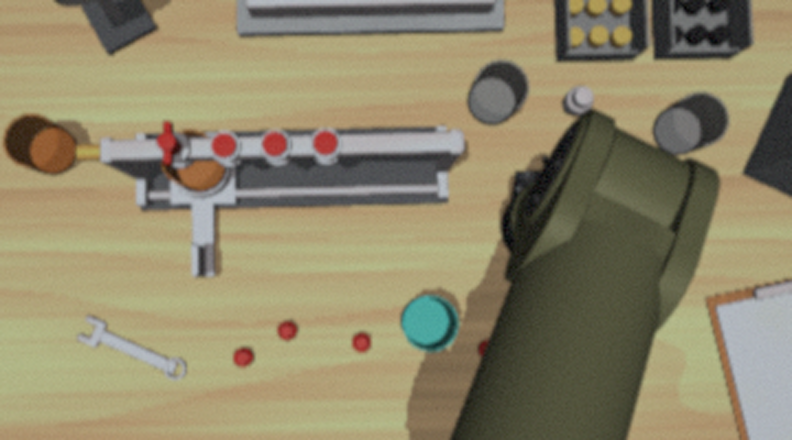

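The cup is centred (y 0.236, nozzle 0.237), and the tab is at about pixel (203,260). Next is the start button.

```bash
python3 - <<'E'
from h import *
ctrl.movep([.532,-.325,.2],Q[0]); ctrl.movel([.532,-.325,.095],max_speed=.12); ctrl.pause(.2); f0=st()["contact_force"][2]
for z in np.arange(.088,.0695,-.0015):
    ctrl.movel([.532,-.325,z],max_speed=.03); ctrl.pause(.1); s=st()
    if s["contact_force"][2]-f0>7.5: break
ctrl.pause(.2); st()
E
```

```text
19.73 [ 0.5323 -0.3252  0.0957] [ 0.11 -0.38  0.2 ] 0.0
20.22 [ 0.532  -0.3251  0.0879] [-1.18 -0.76 -0.27] 0.0002
20.57 [ 0.532  -0.325   0.0865] [-0.34 -0.63 -0.21] 0.0003
20.92 [ 0.532 -0.325  0.085] [-0.88 -0.05  0.62] 0.0002
21.27 [ 0.532  -0.325   0.0835] [ 0.73  0.1  -0.37] -0.0001
21.62 [ 0.5322 -0.3251  0.0822] [0.16 0.23 1.5 ] 0.0003
21.97 [ 0.5322 -0.3251  0.0806] [ 1.6  -0.08  2.19] -0.0
22.32 [ 0.5321 -0.3251  0.0791] [ 1.09 -1.2   3.37] 0.0001
22.67 [ 0.5321 -0.3251  0.0776] [ 0.29 -1.15  4.46] -0.0005
23.02 [ 0.5321 -0.3251  0.0762] [ 0.45 -1.05  4.85] -0.0004
23.37 [ 0.5322 -0.3252  0.076 ] [-2.27  1.43 15.8 ] -0.0003
23.57 [ 0.5322 -0.3252  0.076 ] [-1.21  0.84 17.61] -0.0002
```

The button bottomed out: 6 mm of travel with a 5 N spring, then a hard stop. I'll release it, back away, check and hand in.

```bash
python3 - <<'E'
from h import *
from scipy.optimize import least_squares
ctrl.movel([.532,-.325,.1],max_speed=.06); ctrl.movel([.5,-.3,.28],max_speed=.15); ctrl.pause(.5); st()
p,W=see(); x,y,z=np.moveaxis(W,-1,0)
g=W[(x>.57)&(x<.605)&(z>.113)&(z<.125)&(y>.18)&(y<.3)]
c=least_squares(lambda c:np.hypot(g[:,0]-c[0],g[:,1]-c[1])-.036,[.617,g[:,1].mean()],loss="soft_l1",f_scale=.002).x; print(c)
if abs(c[1]-.237)<.006: print(ticket.close_job())
E
```

```text
26.02 [ 0.5    -0.3     0.2799] [-1.    0.85 -0.28] 0.0002
nozzle (np.int64(140), array([0.616 , 0.2367, 0.232 ]), array([0.05 , 0.022, 0.037]))
[0.61862511 0.23613535]
the job is handed in; nothing more can be done
None
```

The cup stands centred under the winged nozzle (about 1 mm off along the rail), start was pressed fully down and released, the arm is clear, and the job is handed in at about 26 s; no verdict was returned.

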